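# Point out the mis-laid impression tray

## Robot

A 6-joint arm with a two-finger parallel gripper is mounted at the origin on a cart in front of the work surface, level with it; the furniture and walls round the work are solid. World frame = base frame: x ahead of the robot, y to its left, z up, the work surface at z = 0. Lengths are in m, angles in rad, forces in N, time in s.
With the tool pointing down it reaches from about 0.425 to 0.95 m from the base axis. Payload 3.5 kg.
Tool frame: the origin (TCP) lies on the centre line of the jaws, within the pads' length; the fingertips stand 17 mm ahead of it and the grasp point (between the pads) lies 2 mm behind it; x points along the fingers, y is the direction in which the jaws open and shut, and the axes are right-handed (so a half turn about x gives the same grasp; the last joint's range is limited). The gripper opens to 85 mm and grips with 20 to 120 N. Pads are 22 mm wide; open, the fingers measure 114 mm over their backs; the gripper's body (76 mm by 85 mm) begins 54 mm behind the grasp point. The pads swing forward as they close: fully open they stand 13 mm farther back than shut.
Start: joints at [1.08, 0.286, 1.577, -0, 1.279, -0.15], TCP at [0.226, 0.636, 0.248] pointing down, gripper open.
Joint ranges: [-2.77, 2.77], [-0.9, 2.22], [0.21, 2.48], [-1.53, 4.67], [0.24, 2.81], [-2.84, 2.84]. Speed limits (rad/s): [2.79, 2.79, 3.14, 3.14, 3.14, 3.14].

## Interface

Orientations are given as a unit quaternion [x, y, z, w].
In Python, from plant import ctrl, vision gives the robot as it stands. The module is installed in compiled form; this text tells all that it offers.
- The arm moves only by the tool play_rows, never from a script. Its arguments are lists of equal length, an entry for each row: "claw": the closure in counts, from 0 (fully open) to 255 (shut); "travel": the shift along the tool's x, y, z in m, a list of three; "dr": the turn, a rotation vector about the tool's x, y, z in rad, a list of three. In form: {"claw": [claw, ...], "travel": [[tx, ty, tz], ...], "dr": [[wx, wy, wz], ...]}. A call has 1 to 20 rows; each row is the pose to reach, as a shift and turn from the pose measured when the call began, along the tool's axes at that moment; what a row does not reach only later rows make up. A row lasts 1/10 s, in which the tool goes at most 50 mm and 8.59 degrees, less where a joint would pass 70% of its speed; a pose out of reach is approached as far as the arm can. A call with a gripper value outside its range is refused whole. The fingers move at their own pace and stop on an object; "force" is the grip in N (left out, the last holds). Time passes only in rows, so rows that repeat a pose let the fingers close. It gives the time, the measured TCP pose, the force and the opening at its end, in the units of the state.
- ctrl.get_state(): the state, without advancing time (a new reading comes with each control period).
- vision.read_camera(name): name is "scene" or "top" or "wrist"; returns a dict with "img" (384x512x3 uint8, red, green, blue), "range_z" (384x512 float32, m along the optical axis (not along the pixel's ray), 0 where there is no reading), "K" (3x3 intrinsics, pixels), "world_to_cam" (4x4, takes a point from world to camera coordinates). Camera axes: x right, y up, looking along -z (the intrinsics and any distortion apply to the point x, -y, -z); pixel columns grow to the right and rows downward; lengths in m; the calibration is good to about 2 mm. A picture is of the moment at which its call begins.
- ctrl.sign_off(): hands the job in, once; it reports no verdict.
The state is a dict: "time": time; "qpos": joint angles; "dq": joint speeds; "joint_efforts": joint torques, N m; "eef_pos": TCP position; "tcp_rot": TCP orientation; "contact_force": force on the tool from outside, world axes, zero at the start; "wrist_torque": the same for the moment, N m; "opening": opening from 0.0 (shut) to 1.0 (fully open).
Only numpy, scipy, OpenCV 4.12 (cv2) and the standard library are available. Lean on these libraries where they do the work, as an engineer would, in place of code of your own. Each camera call takes 0.05 s, during which the arm holds its last target.

## Task

One of the three steel impression trays lies the wrong way round and must be washed again: show your colleague by pointing down at it from just above for a good second, then in the same way at the round mixing bowl it shall go into, from just above its mouth. Then mark the batch as on hold: with a fingertip push the upright grip of the status marker gently all the way to the other end of its track. Pick nothing up, do not touch or shift the trays, the bowl or the things around, and do not come down over the two trays that lie correctly.

Things in the scene. Friction and masses are not known exactly. Their poses are not given: they have to be found in the camera images.
- tray_turned: The steel impression tray lying the wrong way round: horseshoe-shaped, with a flat handle, 74 x 80 mm, 16 mm high, loose. Its handle points away from the robot (within 0.25 rad), those of the other two point to the robot. Origin: middle of its outline, underside; own +x runs from handle to the open ends of the U. Point at this middle, fingertips 10 to 50 mm above the tray, within 30 mm sideways.
- tray_correct_1: One of two like steel impression trays that lie correctly, handle towards the robot (same shape, size, frame). The three lie in a row from left to right, at least 95 mm apart between middles. Not to be pointed at: keep the fingertips 60 mm or more above the worktop when passing over its middle.
- tray_correct_2: The other impression tray that lies correctly, as above. A tall autoclave stands on the left of the worktop, from about 130 mm beyond the leftmost tray: draw the arm in before swinging past it.
- bowl: Round open mixing bowl, 116 mm across the rim, 70 mm high, loose, 110 g. Origin at the centre of its underside. It stands either to the right or behind the row of trays; the roll of tape stands in the other of these places.
- bowl_mouth (a point): Centre of the bowl's mouth, level with the rim (70 mm above the worktop), z up. Point from just above it: tips of the fingers 10 to 60 mm above the rim, within about 35 mm of the centre sideways, not reaching into the bowl.
- status_marker: Status marker: white plate 60 mm (its x) by 170 mm (its y), 10 mm thick, fixed on the worktop at the right front, two low rails (top at 14 mm) along its y. A grey upright grip slides along its middle. Origin: centre of the underside, z up; its +y is the way to push the grip (to the robot's left, up to 0.4 rad off).
- slide_top (a point): Centre of the top of the grip, 54.5 mm above the worktop; moves with it. The grip is 30 mm wide across the track (x) and 18 mm thick along it (y), with a foot 24 mm long, 8 mm high; lower edge 14.5 mm above the worktop. Push its face on the -y side with the fingertips 20 to 40 mm above the worktop.
- status_slide (a joint): Travel of the grip along +y of the marker, in m: 0 at the one end, 0.100 fully home at the other. Starts between 0 and 0.03; a push of 2 to 4 N moves it and it stays where it is left.
- tape_roll: Bystander: roll of masking tape, 103 mm across, 25 mm high, lying flat, origin under its centre.
- cassette: Bystander: closed steel instrument cassette, 91 x 185 x 28 mm, at the back, origin under its centre.
- felt_pen: Bystander: felt pen, 135 mm long along its y, 16 mm high, in front of the trays, origin under its middle.
- probe: Bystander: thin steel probe, 181 mm long along its y, 9 mm high, behind the trays, origin under its middle.
- wax_jar: Bystander: small round lidded pot, 65 mm across, 29 mm high, to the right of the marker, origin under its centre.

How it is judged:
By the outcome, as a careful person would: the job done as asked, in the order asked, and still so for the second after the job is handed in, with the robot touching nothing.
It also fails if it takes over 53 s, if anything falls off the work surface, if the arm or the gripper's body presses on something with over 40 N, if the wrist force passes 120 N, or if a joint passes its speed limit or range.

## Working session

There is one attempt and no reset: what is moved stays moved. The work goes in short steps, Python scripts to look and compute and a tool call to move; the robot and the scene stay as the last step left them, time stands still between calls to the robot, and variables do not carry over. Pictures are saved under pics/ and viewed, and the job is handed in when it is done.

Besides the shell and the picture viewer there is one more tool, called as name(argument=value, ...), one argument or row to a line, values as JSON. play_rows: Moves the arm, as the interface text tells. Its arguments: {"type":"object","properties":{"claw":{"type":"array","items":{"type":"number"}},"travel":{"type":"array","items":{"type":"array","items":{"type":"number"}}},"dr":{"type":"array","items":{"type":"array","items":{"type":"number"}}},"force":{"type":"number"}},"required":["claw","travel","dr"]}

```bash
mkdir -p pics; cat > h.py <<'E'
import numpy as np, cv2
from plant import ctrl, vision
def cloud(c):
    K=c['K'];d=c['range_z'];h,w=d.shape
    u,v=np.meshgrid(np.arange(w),np.arange(h))
    X=(u-K[0,2])/K[0,0]*d;Y=(v-K[1,2])/K[1,1]*d
    P=np.stack([X,-Y,-d,np.ones_like(d)],-1)
    W=P@np.linalg.inv(c['world_to_cam']).T
    W[d<=0]=np.nan
    return W[...,:3]
E
python3 - <<'E'
from h import *
for n in ['scene','top']:
    c=vision.read_camera(n);cv2.imwrite(f'pics/{n}0.png',c['img'][...,::-1])
    np.savez(f'{n}0.npz',**{k:c[k] for k in c if k in('img','range_z','K','world_to_cam')})
    print(n,c.keys(),c['K'],np.linalg.inv(c['world_to_cam'])[:3])
s=ctrl.get_state();print(s)
E
```

```text
scene dict_keys(['img', 'range_z', 'K', 'world_to_cam']) [[391.92265735   0.         247.26018743]
 [  0.         391.92265735 185.02017508]
 [  0.           0.           1.        ]] [[ 0.5041595   0.38577969 -0.77265595 -0.24304073]
 [-0.86329267  0.24940073 -0.43877675 -0.60616832]
 [ 0.0234298   0.88824169  0.45877853  0.56085079]]
top dict_keys(['img', 'range_z', 'K', 'world_to_cam']) [[367.64977774   0.         252.90524734]
 [  0.         367.64977774 190.23508959]
 [  0.           0.           1.        ]] [[ 0.02367102  0.98238519 -0.18536188  0.42476146]
 [-0.9996154   0.02593768  0.00981256 -0.13612813]
 [ 0.01444757  0.18505831  0.98262134  1.00027773]]
{'time': 0.1, 'qpos': array([ 1.08001822e+00,  2.87103035e-01,  1.57804109e+00,  8.08057902e-06,
        1.27860319e+00, -1.50011306e-01]), 'dq': array([ 0.00053109, -0.00248272, -0.00467719,  0.00074544, -0.00050356,
        0.00164133]), 'joint_efforts': array([ 9.13472686e-04, -4.07294548e+01, -2.93698651e+01, -2.15153195e-04,
        3.43584667e-03, -1.69944485e-05]), 'eef_pos': array([0.22530133, 0.63569316, 0.24706247]), 'tcp_rot': array([ 0.11917576,  0.69710972, -0.12062008,  0.6966247 ]), 'contact_force': array([ 0.21106943, -0.70971064,  0.19310018]), 'wrist_torque': array([ 0.03081361,  0.0124923 , -0.03082242]), 'opening': 1.00009831002337}
```

View pics/top0.png

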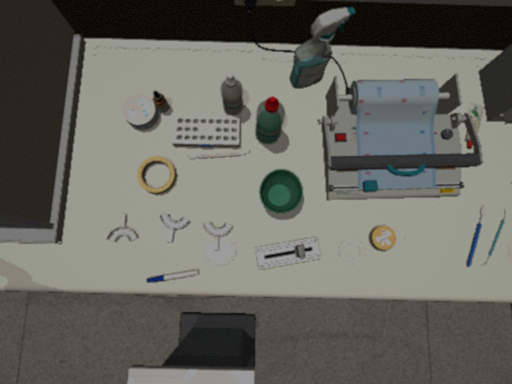

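View pics/scene0.png

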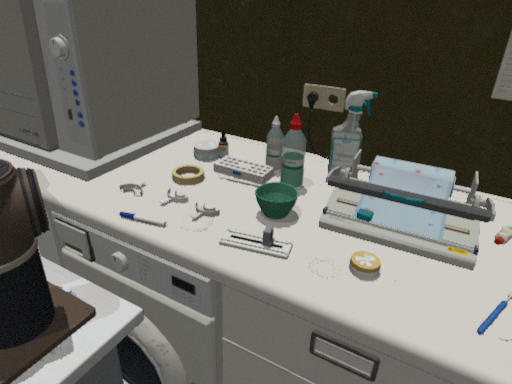

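```bash
python3 - <<'E'
from h import *
c=np.load('top0.npz');W=cloud(c)
for nm,(u,v) in dict(tray1handle=(124,217),tray1arc=(123,229),endL=(110,239),endR=(137,240),t2=(175,222),t3=(218,230),bowlc=(281,192),bl=(261,192),br=(301,192),bt=(281,172),bb=(281,212),grip=(300,251),mk1=(257,254),mk2=(320,248),tl=(257,247),tr=(318,239),bl_=(260,267),br_=(322,259),autofront=(45,238),autoR=(70,150),autoFR=(55,225),jar=(383,238)).items():
    print(nm,W[v,u].round(3))
z=W[...,2]
cv2.imwrite('pics/top_crop.png',cv2.resize(c['img'][140:300,0:340,::-1],None,fx=2.35,fy=2.35,interpolation=cv2.INTER_CUBIC))
# tall stuff
m=(z>0.1)&(W[...,0]<0.9)&(W[...,1]>-.1)
for lo in np.arange(0.1,1,.1):
    k=m&(z>lo)&(z<lo+.1)
    if k.sum()>20: print(lo.round(1),k.sum(),'x',np.nanmin(W[k][:,0]).round(3),'y',np.nanmin(W[k][:,1]).round(3),np.nanmax(W[k][:,1]).round(3))
# grip
k=(z>.045)&(z<.065)&(abs(W[...,0]-W[251,300,0])<.05)&(abs(W[...,1]-W[251,300,1])<.06)
print('grip',k.sum(),W[k].mean(0),W[k].min(0),W[k].max(0))
k=(z>.06)&(z<.08)&(np.hypot(W[...,0]-W[192,281,0],W[...,1]-W[192,281,1])<.09)
print('rim',W[k].mean(0),W[k].min(0),W[k].max(0))
for (a,b) in [((105,212),(142,244)),((155,208),(192,244)),((200,215),(236,252))]:
    s=W[a[1]:b[1],a[0]:b[0]].reshape(-1,3);s=s[s[:,2]>.006];print('tray',s.min(0),s.max(0),(s.min(0)+s.max(0))/2,len(s))
E
```

```text
tray1handle [0.529 0.198 0.012]
tray1arc [0.497 0.201 0.005]
endL [0.47  0.233 0.004]
endR [0.469 0.161 0.002]
t2 [0.52  0.063 0.002]
t3 [ 0.501 -0.054  0.001]
bowlc [ 0.609 -0.223  0.007]
bl [ 0.6   -0.167  0.05 ]
br [ 0.6   -0.27   0.063]
bt [ 0.654 -0.219  0.057]
bb [ 0.546 -0.219  0.065]
grip [ 0.449 -0.269  0.054]
mk1 [ 0.44  -0.161  0.01 ]
mk2 [ 0.46  -0.331  0.001]
tl [ 0.458 -0.161  0.009]
tr [ 0.484 -0.326 -0.001]
bl_ [ 0.406 -0.17   0.009]
br_ [ 0.431 -0.336 -0.001]
autofront [0.467 0.389 0.034]
autoR [0.711 0.363 0.013]
autoFR [0.501 0.365 0.039]
jar [ 0.489 -0.492  0.029]
0.1 4663 x 0.487 y -0.099 0.455
0.2 4773 x 0.487 y 0.359 0.396
0.3 502 x 0.741 y 0.37 0.375
grip 85 [ 0.45018332 -0.26988701  0.05368122] [ 0.43655557 -0.28005117  0.04544345] [ 0.46435001 -0.25989921  0.0572136 ]
rim [ 0.60548986 -0.21868065  0.06672523] [ 0.54294384 -0.27266876  0.06012975] [ 0.65962904 -0.16095092  0.07346599]
tray [0.46459562 0.16089032 0.00600517] [0.53709404 0.24002047 0.018157  ] [0.50084483 0.2004554  0.01208108] 142
tray [0.46546818 0.02619025 0.00612981] [0.54060259 0.10454834 0.01820234] [0.50303539 0.06536929 0.01216607] 130
tray [ 0.4497643  -0.08976045  0.00611237] [ 0.52143282 -0.01185213  0.01890858] [ 0.48559856 -0.05080629  0.01251048] 118
```

View pics/top_crop.png

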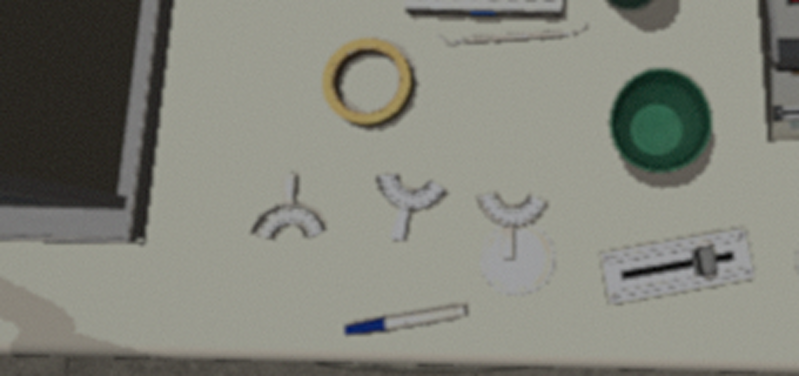

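```bash
cat >> h.py <<'E'
from scipy.spatial.transform import Rotation as R
def plan(pts,yaws=None):
    """world TCP targets -> tool shift from present pose"""
    s=ctrl.get_state();M=R.from_quat(s['tcp_rot']).as_matrix()
    for p in pts: print(p,'->',(M.T@(np.array(p)-s['eef_pos'])).round(4))
E
python3 - <<'E'
from h import *
c=np.load('top0.npz');W=cloud(c);z=W[...,2]
img=c['img'].astype(int)
k=(z>.0055)&(z<.02)&(abs(W[...,0]-.445)<.08)&(abs(W[...,1]+.25)<.12)
n,l=cv2.connectedComponents(k.astype(np.uint8));
for i in range(1,n):
    q=W[l==i]
    if len(q)>100:
        r=cv2.minAreaRect((q[:,:2]*1000).astype(np.float32));print(r,len(q))
        print((cv2.boxPoints(r)).round(0).tolist())
# scene view of grip
c=np.load('scene0.npz');V=cloud(c)
k=(V[...,2]>.025)&(V[...,2]<.065)&(abs(V[...,0]-.45)<.04)&(abs(V[...,1]+.27)<.05)
q=V[k];print('scene grip',len(q),q.min(0),q.max(0),q[q[:,2]>.048].mean(0))
k=(V[...,2]>.0)&(V[...,1]>.3)&(V[...,0]<.62)&(V[...,0]>.35);q=V[k]
for lo in np.arange(.02,.6,.06):
    t=q[(q[:,2]>lo)&(q[:,2]<lo+.06)]
    if len(t):print(lo.round(2),len(t),np.percentile(t,2,axis=0).round(3),t.max(0).round(3))
s=ctrl.get_state();print(R.from_quat(s['tcp_rot']).as_matrix().round(4))
plan([(.226,.636,.26),(.29,.36,.26),(.36,.27,.25),(.42,.2,.2)])
E
```

```text
((444.77105712890625, -242.1905517578125), (59.923072814941406, 170.0850067138672), 11.307036399841309) 1331
[[399.0, -165.0], [432.0, -331.0], [491.0, -320.0], [457.0, -153.0]]
scene grip 138 [ 0.43337056 -0.28328668  0.02512147] [ 0.46403526 -0.26270409  0.05306047] [ 0.44789466 -0.27353619  0.05077905]
0.02 2298 [0.453 0.359 0.021] [0.62  0.867 0.08 ]
0.08 2050 [0.452 0.359 0.081] [0.62  0.797 0.14 ]
0.14 2132 [0.45  0.359 0.141] [0.62  0.763 0.2  ]
0.2 2211 [0.448 0.36  0.201] [0.62  0.737 0.26 ]
0.26 2279 [0.446 0.36  0.261] [0.62  0.699 0.32 ]
0.32 2330 [0.443 0.361 0.321] [0.62  0.669 0.38 ]
0.38 2472 [0.441 0.362 0.381] [0.62  0.637 0.44 ]
0.44 2497 [0.439 0.362 0.441] [0.62  0.608 0.5  ]
0.5 353 [0.438 0.362 0.5  ] [0.619 0.576 0.51 ]
[[-1.000e-03  3.342e-01  9.425e-01]
 [-1.900e-03  9.425e-01 -3.342e-01]
 [-1.000e+00 -2.100e-03 -3.000e-04]]
(0.226, 0.636, 0.26) -> [-0.0129  0.0005  0.0006]
(0.29, 0.36, 0.26) -> [-0.0125 -0.2382  0.1531]
(0.36, 0.27, 0.25) -> [-0.0024 -0.2997  0.2492]
(0.42, 0.2, 0.2) -> [ 0.0477 -0.3455  0.3291]
```

play_rows(
  claw=[255,255,255,255,255,255,255,255,255,255,255,255],
  travel=[
    [-0.001,-0.02,0.013],
    [-0.002,-0.04,0.026],
    [-0.003,-0.06,0.038],
    [-0.004,-0.08,0.051],
    [-0.005,-0.1,0.064],
    [-0.006,-0.12,0.077],
    [-0.007,-0.14,0.09],
    [-0.008,-0.16,0.103],
    [-0.009,-0.18,0.116],
    [-0.01,-0.2,0.129],
    [-0.011,-0.22,0.141],
    [-0.012,-0.238,0.153],
  ],
  dr=[
    [0,0,0],
    [0,0,0],
    [0.05,0,0],
    [0.1,0,0],
    [0.15,0,0],
    [0.2,0,0],
    [0.25,0,0],
    [0.3,0,0],
    [0.35,0,0],
    [0.4,0,0],
    [0.45,0,0],
    [0.5,0,0],
  ],
)

```text
time: 1.3
eef_pos: [0.2898, 0.3591, 0.259]
tcp_rot: [0.288, 0.645, -0.29, 0.645]
contact_force: [0.3, 0.3, -0.3]
opening: -0.002
```

```bash
python3 - <<'E'
from h import *
s=ctrl.get_state()
for k in ['time','qpos','eef_pos','contact_force','opening']:print(k,s[k])
print(R.from_quat(s['tcp_rot']).as_matrix().round(4))
plan([(.34,.30,.25),(.40,.23,.20),(.47,.2,.14),(.5,.2,.10),(.501,.2,.062)])
E
```

```text
time 1.3
qpos [ 6.71825118e-01 -2.09517901e-01  2.06819620e+00 -9.56258474e-04
  1.28582441e+00 -5.58961872e-02]
eef_pos [0.28975653 0.35906535 0.25901565]
contact_force [ 0.25805319  0.28238812 -0.29335256]
opening -0.0016540793008192416
[[-1.700e-03  7.465e-01  6.654e-01]
 [-2.500e-03  6.654e-01 -7.465e-01]
 [-1.000e+00 -3.000e-03  8.000e-04]]
(0.34, 0.3, 0.25) -> [ 0.0091 -0.0018  0.0775]
(0.4, 0.23, 0.2) -> [ 0.0592 -0.0034  0.1697]
(0.47, 0.2, 0.14) -> [0.1191 0.0291 0.2386]
(0.5, 0.2, 0.1) -> [0.1591 0.0516 0.2585]
(0.501, 0.2, 0.062) -> [0.1971 0.0524 0.2592]
```

play_rows(
  claw=[255,255,255,255,255,255,255,255,255,255,255,255,255,255,255,255,255],
  travel=[
    [0.004,-0.001,0.03],
    [0.009,-0.002,0.06],
    [0.015,-0.002,0.09],
    [0.025,-0.002,0.12],
    [0.04,-0.003,0.145],
    [0.059,-0.003,0.17],
    [0.08,0.008,0.195],
    [0.1,0.018,0.217],
    [0.119,0.029,0.239],
    [0.139,0.042,0.25],
    [0.159,0.052,0.258],
    [0.175,0.052,0.259],
    [0.188,0.052,0.259],
    [0.197,0.052,0.259],
    [0.197,0.052,0.259],
    [0.197,0.052,0.259],
    [0.197,0.052,0.259],
  ],
  dr=[
    [0,0,0],
    [0,0,0],
    [0,0,0],
    [0,0,0],
    [0,0,0],
    [0,0,0],
    [0,0,0],
    [0,0,0],
    [0,0,0],
    [0,0,0],
    [0,0,0],
    [0,0,0],
    [0,0,0],
    [0,0,0],
    [0,0,0],
    [0,0,0],
    [0,0,0],
  ],
)

```text
time: 3.0
eef_pos: [0.5011, 0.2, 0.0631]
tcp_rot: [0.288, 0.645, -0.29, 0.646]
contact_force: [-0.7, 0.3, 0.4]
opening: -0.003
```

```bash
python3 - <<'E'
from h import *
s=ctrl.get_state()
for k in ['time','qpos','eef_pos','contact_force','opening']:print(k,s[k])
for n in ['scene','top']:
    c=vision.read_camera(n);np.savez(f'{n}1.npz',**c)
    im=c['img'][110:270,60:340] if n=='scene' else c['img'][140:300,60:340]
    cv2.imwrite(f'pics/{n}1.png',cv2.resize(im[...,::-1],None,fx=2.8,fy=2.8))
E
```

```text
time 3.0
qpos [ 0.19264405  0.22466998  2.02792637 -0.0028415   0.8892338  -0.5337539 ]
eef_pos [0.50114163 0.20003364 0.06308758]
contact_force [-0.70308076  0.32397773  0.39915914]
opening -0.003299433991915501
```

View pics/scene1.png

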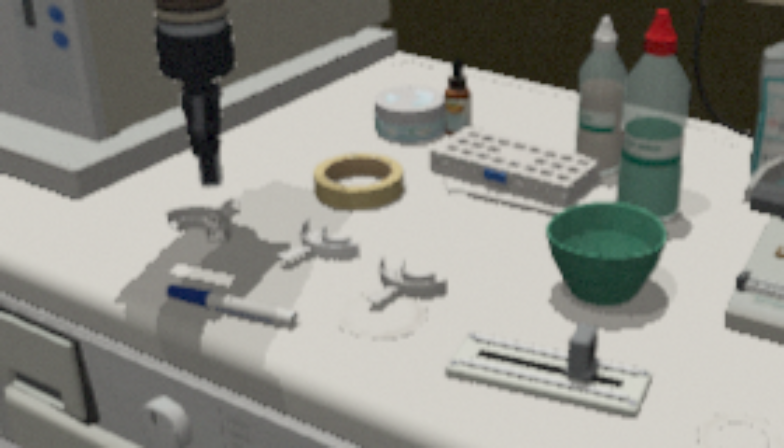

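View pics/top1.png

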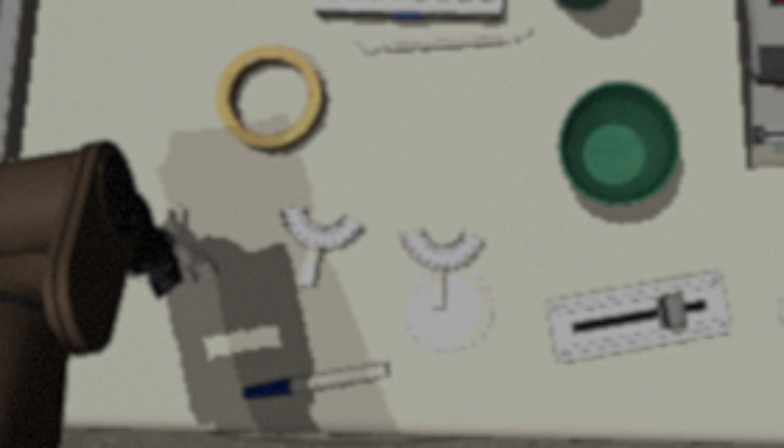

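The fingertip (scene crop ~210,180) stands above the turned tray, with clear air below it. I'll hold here, then lift and move to the bowl.

play_rows(
  claw=[255,255,255,255,255,255,255,255,255,255,255,255,255,255],
  travel=[
    [0,0,0],
    [0,0,0],
    [0,0,0],
    [0,0,0],
    [0,0,0],
    [0,0,0],
    [0,0,0],
    [0,0,0],
    [0,0,0],
    [0,0,0],
    [0,0,0],
    [0,0,0],
    [0,0,0],
    [0,0,0],
  ],
  dr=[
    [0,0,0],
    [0,0,0],
    [0,0,0],
    [0,0,0],
    [0,0,0],
    [0,0,0],
    [0,0,0],
    [0,0,0],
    [0,0,0],
    [0,0,0],
    [0,0,0],
    [0,0,0],
    [0,0,0],
    [0,0,0],
  ],
)

```text
time: 4.5
eef_pos: [0.5011, 0.2, 0.0631]
tcp_rot: [0.289, 0.645, -0.29, 0.646]
contact_force: [0.2, -0.3, 0.1]
opening: 0.001
```

```bash
python3 - <<'E'
from h import *
plan([(.5,.2,.2),(.53,.06,.22),(.56,-.07,.22),(.601,-.217,.20),(.601,-.217,.117)])
E
```

```text
(0.5, 0.2, 0.2) -> [-0.1369 -0.001  -0.0005]
(0.53, 0.06, 0.22) -> [-0.1566 -0.0719  0.124 ]
(0.56, -0.07, 0.22) -> [-0.1563 -0.136   0.241 ]
(0.601, -0.217, 0.2) -> [-0.136  -0.2032  0.378 ]
(0.601, -0.217, 0.117) -> [-0.053  -0.2031  0.3778]
```

play_rows(
  claw=[255,255,255,255,255,255,255,255,255,255,255,255,255,255,255,255,255,255,255,255],
  travel=[
    [-0.03,0,0],
    [-0.065,0,0],
    [-0.1,0,0],
    [-0.137,0,0],
    [-0.142,-0.018,0.031],
    [-0.147,-0.036,0.062],
    [-0.152,-0.054,0.093],
    [-0.157,-0.072,0.124],
    [-0.157,-0.088,0.153],
    [-0.157,-0.104,0.182],
    [-0.157,-0.12,0.212],
    [-0.156,-0.136,0.241],
    [-0.15,-0.153,0.275],
    [-0.145,-0.17,0.31],
    [-0.14,-0.187,0.345],
    [-0.136,-0.203,0.378],
    [-0.115,-0.203,0.378],
    [-0.09,-0.203,0.378],
    [-0.07,-0.203,0.378],
    [-0.053,-0.203,0.378],
  ],
  dr=[
    [0,0,0],
    [0,0,0],
    [0,0,0],
    [0,0,0],
    [0.05,0,0],
    [0.1,0,0],
    [0.15,0,0],
    [0.2,0,0],
    [0.25,0,0],
    [0.3,0,0],
    [0.35,0,0],
    [0.4,0,0],
    [0.45,0,0],
    [0.5,0,0],
    [0.53,0,0],
    [0.53,0,0],
    [0.53,0,0],
    [0.53,0,0],
    [0.53,0,0],
    [0.53,0,0],
  ],
)

```text
time: 6.5
eef_pos: [0.6006, -0.217, 0.1153]
tcp_rot: [0.448, 0.547, -0.449, 0.547]
contact_force: [0.8, 0.5, 0.7]
opening: 0.002
```

play_rows(
  claw=[255,255,255,255,255],
  travel=[
    [0,0,0],
    [0,0,0],
    [0,0,0],
    [0,0,0],
    [0,0,0],
  ],
  dr=[
    [0,0,0],
    [0,0,0],
    [0,0,0],
    [0,0,0],
    [0,0,0],
  ],
)

```text
time: 7.0
eef_pos: [0.6013, -0.2173, 0.1166]
tcp_rot: [0.448, 0.546, -0.449, 0.548]
contact_force: [-0.2, -0.7, 0.5]
opening: 0.007
```

```bash
python3 - <<'E'
from h import *
s=ctrl.get_state()
for k in ['time','qpos','eef_pos','contact_force','opening']:print(k,s[k])
print(R.from_quat(s['tcp_rot']).as_matrix().round(4))
for n in ['scene','top']:
    c=vision.read_camera(n);np.savez(f'{n}2.npz',**c)
    im=c['img'][110:270,60:340] if n=='scene' else c['img'][140:300,60:340]
    cv2.imwrite(f'pics/{n}2.png',cv2.resize(im[...,::-1],None,fx=2.8,fy=2.8))
E
```

```text
time 7.0
qpos [-0.50458021  0.34159937  1.76244796 -0.00212329  1.03564589 -0.70147187]
eef_pos [ 0.60127494 -0.21728299  0.11664227]
contact_force [-0.22796627 -0.67023152  0.53556655]
opening 0.006551514642578838
[[ 8.000e-04  9.805e-01  1.967e-01]
 [-2.500e-03  1.967e-01 -9.805e-01]
 [-1.000e+00  3.000e-04  2.600e-03]]
```

View pics/scene2.png

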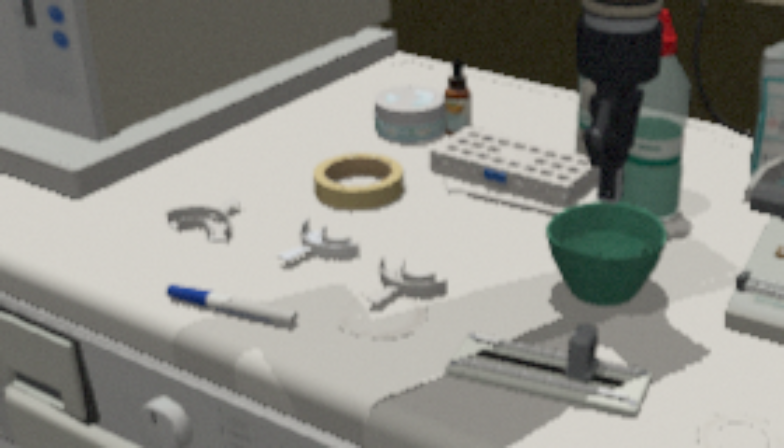

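View pics/top2.png

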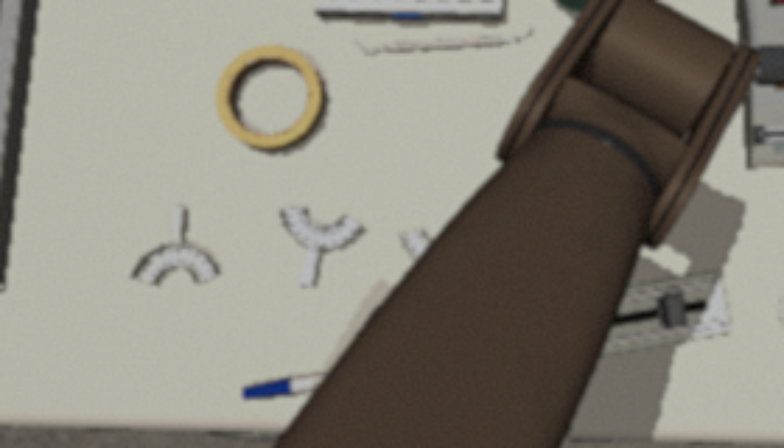

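Tip is over the mouth of the bowl (scene crop ~610,195). I'll hold, then lift and move behind the grip.

play_rows(
  claw=[255,255,255,255,255,255,255,255,255,255,255,255],
  travel=[
    [0,0,0],
    [0,0,0],
    [0,0,0],
    [0,0,0],
    [0,0,0],
    [0,0,0],
    [0,0,0],
    [0,0,0],
    [0,0,0],
    [0,0,0],
    [0,0,0],
    [0,0,0],
  ],
  dr=[
    [0,0,0],
    [0,0,0],
    [0,0,0],
    [0,0,0],
    [0,0,0],
    [0,0,0],
    [0,0,0],
    [0,0,0],
    [0,0,0],
    [0,0,0],
    [0,0,0],
    [0,0,0],
  ],
)

```text
time: 8.3
eef_pos: [0.601, -0.2171, 0.1161]
tcp_rot: [0.448, 0.547, -0.449, 0.547]
contact_force: [0.0, 0.3, -0.1]
opening: -0.001
```

```bash
python3 - <<'E'
from h import *
plan([(.601,-.217,.19),(.459,-.3147,.19),(.459,-.3147,.047)])
E
```

```text
(0.601, -0.217, 0.19) -> [-0.0739  0.      0.    ]
(0.459, -0.3147, 0.19) -> [-0.0737 -0.1584  0.0679]
(0.459, -0.3147, 0.047) -> [ 0.0693 -0.1584  0.0676]
```

play_rows(
  claw=[255,255,255,255,255,255,255,255,255,255,255,255,255,255,255,255],
  travel=[
    [-0.025,0,0],
    [-0.05,0,0],
    [-0.074,0,0],
    [-0.074,-0.03,0.013],
    [-0.074,-0.06,0.026],
    [-0.074,-0.09,0.039],
    [-0.074,-0.12,0.051],
    [-0.074,-0.14,0.06],
    [-0.074,-0.158,0.068],
    [-0.05,-0.158,0.068],
    [-0.02,-0.158,0.068],
    [0.01,-0.158,0.068],
    [0.035,-0.158,0.068],
    [0.055,-0.158,0.068],
    [0.069,-0.158,0.068],
    [0.069,-0.158,0.068],
  ],
  dr=[
    [0,0,0],
    [0,0,0],
    [0,0,0],
    [0,0,0],
    [0,0,0],
    [0,0,0],
    [0,0,0],
    [0,0,0],
    [0,0,0],
    [0,0,0],
    [0,0,0],
    [0,0,0],
    [0,0,0],
    [0,0,0],
    [0,0,0],
    [0,0,0],
  ],
)

```text
time: 9.9
eef_pos: [0.4583, -0.3139, 0.0452]
tcp_rot: [0.448, 0.548, -0.449, 0.546]
contact_force: [-0.1, 0.5, -0.0]
opening: 0.0
```

```bash
python3 - <<'E'
from h import *
s=ctrl.get_state()
for k in ['time','qpos','eef_pos','contact_force','opening']:print(k,s[k])
for n in ['scene','top']:
    c=vision.read_camera(n);np.savez(f'{n}3.npz',**c)
    im=c['img'][170:270,180:340] if n=='scene' else c['img'][170:290,230:400]
    cv2.imwrite(f'pics/{n}3.png',cv2.resize(im[...,::-1],None,fx=4,fy=4))
plan([(.4389,-.2128,.047)])
E
```

```text
time 9.9
qpos [-7.82635859e-01  2.86704644e-01  1.99158025e+00 -1.96328825e-03
  8.66329742e-01 -9.79233255e-01]
eef_pos [ 0.45825205 -0.31391584  0.04517928]
contact_force [-0.05794802  0.51690639 -0.02863764]
opening 0.00032171812414621574
(0.4389, -0.2128, 0.047) -> [ 0.0005 -0.0003 -0.1046]
```

View pics/scene3.png

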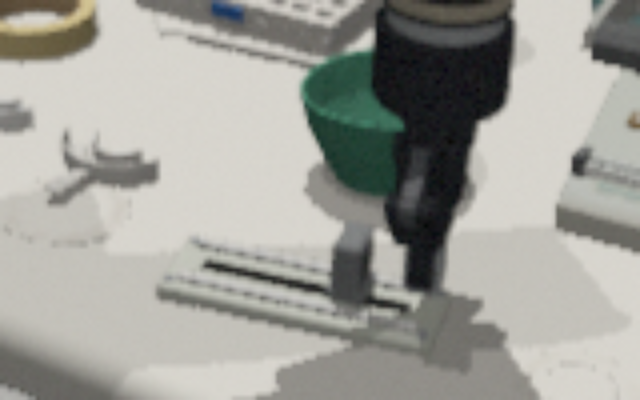

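View pics/top3.png

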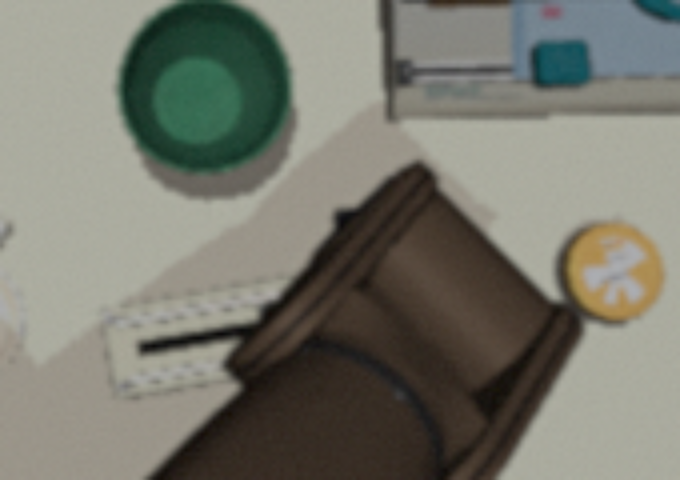

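The closed fingertip (scene crop 425,275) stands just to the right of the grip (350,265). Now a slow push.

play_rows(
  claw=[255,255,255,255,255,255,255,255,255,255,255,255,255,255,255,255,255,255,255,255],
  travel=[
    [0,0,-0.005],
    [0,0,-0.01],
    [0,0,-0.015],
    [0,0,-0.02],
    [0,0,-0.024],
    [0,0,-0.028],
    [0,0,-0.032],
    [0,0,-0.036],
    [0,0,-0.04],
    [0,0,-0.044],
    [0,0,-0.048],
    [0,0,-0.052],
    [0,0,-0.056],
    [0,0,-0.06],
    [0,0,-0.064],
    [0,0,-0.068],
    [0,0,-0.072],
    [0,0,-0.076],
    [0,0,-0.08],
    [0,0,-0.084],
  ],
  dr=[
    [0,0,0],
    [0,0,0],
    [0,0,0],
    [0,0,0],
    [0,0,0],
    [0,0,0],
    [0,0,0],
    [0,0,0],
    [0,0,0],
    [0,0,0],
    [0,0,0],
    [0,0,0],
    [0,0,0],
    [0,0,0],
    [0,0,0],
    [0,0,0],
    [0,0,0],
    [0,0,0],
    [0,0,0],
    [0,0,0],
  ],
)

```text
time: 12.0
eef_pos: [0.4433, -0.2327, 0.0476]
tcp_rot: [0.448, 0.546, -0.449, 0.548]
contact_force: [0.3, -0.9, 1.5]
opening: -0.0
```

```bash
python3 - <<'E'
from h import *
s=ctrl.get_state()
for k in ['time','eef_pos','contact_force']:print(k,s[k])
c=vision.read_camera('scene');im=c['img'][170:270,180:340]
cv2.imwrite(f'pics/scene4.png',cv2.resize(im[...,::-1],None,fx=4,fy=4))
V=cloud(c);k=(V[...,2]>.025)&(V[...,2]<.06)&(abs(V[...,0]-.445)<.06)&(abs(V[...,1]+.24)<.1)
r=(V[k][:,:2]-[.4448,-.2422])@np.array([-.196,.981]);print(np.histogram(r,20))
plan([(.4389,-.2128,.047)])
E
```

```text
time 12.0
eef_pos [ 0.44327562 -0.23268634  0.04764344]
contact_force [ 0.27510822 -0.85334657  1.48805398]
(array([22, 11, 16, 10,  2, 12,  6,  9,  9,  2,  5, 16, 15, 11, 11, 11, 10,
       10, 11,  4]), array([-0.00238872, -0.00037485,  0.00163903,  0.0036529 ,  0.00566678,
        0.00768065,  0.00969453,  0.0117084 ,  0.01372228,  0.01573615,
        0.01775003,  0.0197639 ,  0.02177778,  0.02379165,  0.02580553,
        0.0278194 ,  0.02983328,  0.03184715,  0.03386103,  0.0358749 ,
        0.03788878]))
(0.4389, -0.2128, 0.047) -> [ 0.0004 -0.0002 -0.0197]
```

View pics/scene4.png

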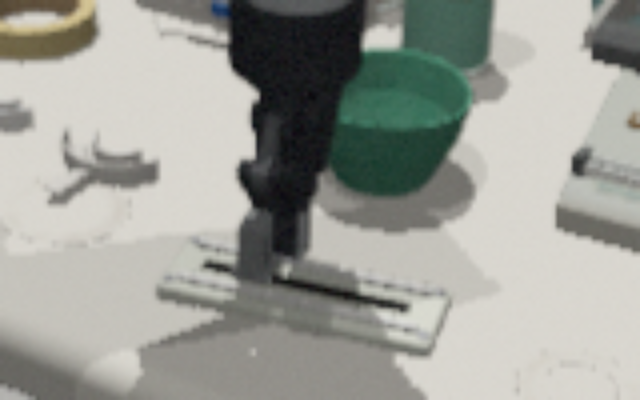

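play_rows(
  claw=[255,255,255,255,255,255,255,255,255,255],
  travel=[
    [0,0,-0.003],
    [0,0,-0.006],
    [0,0,-0.009],
    [0,0,-0.012],
    [0,0,-0.014],
    [0,0,-0.016],
    [0,0,-0.0175],
    [0,0,-0.019],
    [0,0,-0.02],
    [0,0,-0.02],
  ],
  dr=[
    [0,0,0],
    [0,0,0],
    [0,0,0],
    [0,0,0],
    [0,0,0],
    [0,0,0],
    [0,0,0],
    [0,0,0],
    [0,0,0],
    [0,0,0],
  ],
)

```text
time: 13.05
eef_pos: [0.4392, -0.213, 0.0474]
tcp_rot: [0.447, 0.546, -0.449, 0.548]
contact_force: [0.6, -4.3, -1.7]
opening: 0.002
```

play_rows(
  claw=[255,255,255],
  travel=[
    [0,0,-0.001],
    [0,0,-0.002],
    [0,0,-0.002],
  ],
  dr=[
    [0,0,0],
    [0,0,0],
    [0,0,0],
  ],
)

```text
time: 13.35
eef_pos: [0.4392, -0.2128, 0.0475]
tcp_rot: [0.446, 0.545, -0.449, 0.55]
contact_force: [0.3, -8.8, -4.6]
opening: 0.002
```

The force rises to about 9 N with no further motion, so the grip is at its stop. I'll back off, lift and check.

play_rows(
  claw=[255,255,255,255,255,255,255,255,255,255,255,255],
  travel=[
    [0,0,0.008],
    [0,0,0.02],
    [0,0,0.03],
    [0,0,0.03],
    [-0.03,0,0.03],
    [-0.06,0,0.03],
    [-0.09,0,0.03],
    [-0.12,0,0.05],
    [-0.15,0,0.08],
    [-0.16,0,0.11],
    [-0.17,0,0.14],
    [-0.17,0,0.14],
  ],
  dr=[
    [0,0,0],
    [0,0,0],
    [0,0,0],
    [0,0,0],
    [0,0,0],
    [0,0,0],
    [0,0,0],
    [0,0,0],
    [0,0,0],
    [0,0,0],
    [0,0,0],
    [0,0,0],
  ],
)

```text
time: 14.55
eef_pos: [0.4673, -0.3521, 0.2208]
tcp_rot: [0.447, 0.543, -0.45, 0.551]
contact_force: [0.3, 0.3, -0.1]
opening: -0.0
```

```bash
python3 - <<'E'
from h import *
s=ctrl.get_state()
for k in ['time','eef_pos','contact_force','dq']:print(k,s[k].round(3) if k!='time' else s[k])
for n in ['scene','top']:
    c=vision.read_camera(n);im=c['img'][110:270,60:340] if n=='scene' else c['img'][140:300,60:340]
    cv2.imwrite(f'pics/{n}5.png',cv2.resize(im[...,::-1],None,fx=2.8,fy=2.8))
    V=cloud(c);k=(V[...,2]>.02)&(V[...,2]<.062)&(abs(V[...,0]-.44)<.05)&(abs(V[...,1]+.19)<.06)
    q=V[k]
    if len(q):
        r=(q[:,:2]-[.4448,-.2422])@np.array([-.196,.981]);print(n,len(r),r.min(),r.max(),np.median(r[q[:,2]>.048]) )
    o=np.load(n+'0.npz');d=np.abs(c['img'].astype(int)-o['img']).sum(-1)
    dz=np.abs(cloud(o)[...,2]-V[...,2]);ys,xs=np.where(dz>.008);print('changed px rows/cols',ys.min(),ys.max(),xs.min(),xs.max())
    if n=='top':
        for (a,b) in [((105,212),(142,244)),((155,208),(192,244)),((200,215),(236,252))]:
            t=V[a[1]:b[1],a[0]:b[0]].reshape(-1,3);t=t[t[:,2]>.006];print('tray',((t.min(0)+t.max(0))/2).round(4))
E
```

```text
time 14.55
eef_pos [ 0.467 -0.352  0.221]
contact_force [ 0.322  0.291 -0.082]
dq [ 0.034 -0.02   0.08   0.024  0.018  0.017]
scene 151 0.03808878982587668 0.05804996679440854 0.04738922448554002
changed px rows/cols 0 383 0 355
top 107 0.03811869953525717 0.06213432133903049 0.0503361177277392
changed px rows/cols 16 383 0 511
tray [0.5009 0.2007 0.0124]
tray [0.5016 0.0656 0.0126]
tray [ 0.4858 -0.051   0.0126]
```

View pics/scene5.png

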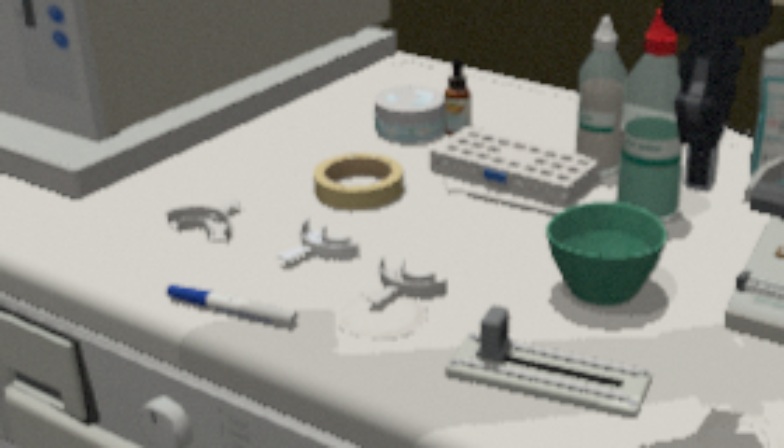

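View pics/top5.png

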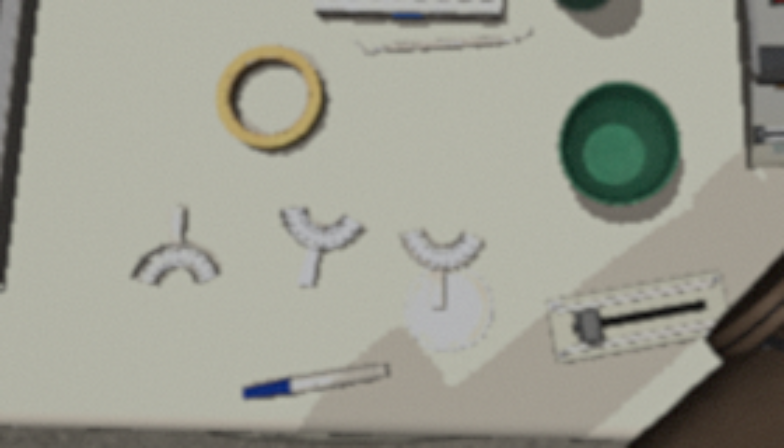

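The grip is at +0.050 along the track (scene crop 495,330), which is the far end. The trays and bowl have not moved and the arm is clear. Handing in.

play_rows(
  claw=[255,255,255],
  travel=[
    [0,0,0],
    [0,0,0],
    [0,0,0],
  ],
  dr=[
    [0,0,0],
    [0,0,0],
    [0,0,0],
  ],
)

```text
time: 14.95
eef_pos: [0.466, -0.3475, 0.2175]
tcp_rot: [0.447, 0.546, -0.449, 0.549]
contact_force: [-0.0, -0.4, 0.7]
opening: -0.001
```

```bash
python3 -c "
from plant import ctrl
print(ctrl.sign_off())"
```

```text
the job is handed in; nothing more can be done
None
```

I did the three steps in the order asked and handed the job in at about 15 s. I got no verdict back.

- **Turned tray:** it is the leftmost one, with its middle at about (0.501, 0.200). I pointed at it with closed fingers, tips about 30 mm above the tray, for about 1.7 s.
- **Bowl:** it stands to the right of the trays, with its mouth centred at about (0.601, -0.217). I pointed with the tips about 29 mm above the rim for about 1.8 s.
- **Status marker:** I pushed the grip until it stopped moving. The highest force I read was about 10 N, at the stop.

**Last checks:**
- **Grip position:** the top camera put the grip at +50 mm from the marker's centre. The scene camera gave +47 to +48 mm. I take it as fully home, because it stopped moving while the force rose and the last picture shows it at the end of its slot.
- **Trays, bowl and other things:** the trays measured within about 1.5 mm of where they started. The bowl, tape roll and pen looked unmoved in the pictures. The wax jar and the objects at the back I did not measure again.
- **Arm:** it ended clear of everything, with the contact force near zero.

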